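Seat the milled block on the jig's blind locating pin

TASK

Slide the movable jaw of the small vise well open and lift the milled aluminium block out. Lower it, rib up, into the rectangular nest of the jig, slide it along the nest over the hidden locating pin until it drops on, then press it fully home against the sprung seat. Finish while still holding it pressed down (do not let go), and leave the spanner, the bearing and the wooden packing block where they are.

Things in the scene. Friction and masses are not known exactly. Their poses are not given: they have to be found in the camera images.
- vise: Small low steel vise fixed to the worktop, 190 x 70 mm, jaws 62 mm high. Origin on the worktop under the middle of the clamped block; x points from the fixed jaw (its face 38.5 mm from the origin on the -x side) to the movable jaw. The block stands loosely on its bed, 20 mm above the worktop.
- vise_jaw (a joint): Movable jaw: 0 = closed on the block, grows to 0.040 m as it slides along the vise's +x (friction 4 N, stays where left). Starts 0 to 3 mm open. Its lip reaches 7 mm over the block's shoulder and keeps the block in until the jaw is 8 mm open; from 15 mm on it counts as open.
- jaw_tab_top (a point): Middle of the top of the upright steel grip tab on the movable jaw, 96 mm above the worktop, 55.5 mm (+ jaw opening) from the vise's origin along its x. Tab 22 mm along the vise's x, 12 mm across (its y), 34 mm tall above the jaw's top: pinch it across from above.
- block: Milled aluminium block, 0.25 to 0.4 kg, in the vise. Body 76 (x) by 50 (y) by 34 mm high; centred on it a rib 50 (x) by 26 (y) mm, 28 mm taller (62 mm in all): grasp the rib across its 26 mm. Origin: centre of the underside, z up, x along the vise's x at first. Centred in its underside is a blind round bore, 13 mm wide, 22 mm deep. It fits the jig either way round.
- jig: Jig fixed to the worktop: dark base plate 144 (x) by 96 (y) mm with an open-topped rectangular nest of aluminium walls, inside 102 (x) by 57 (y) mm, wall tops 46 mm above the worktop. Origin on the worktop under the middle of the nest. The block goes in with its 76 mm along the jig's x.
- jig_nest (a point): Middle of the nest, 38 mm above the worktop, axes as the jig's. On the nest's centre line (x) stands a 10 mm steel pin with a tapered nose, tip at this height, anywhere within 9 mm of here along x; its place is not reported: feel for it. The block's underside rides at about 38 mm on the pin, drops to 26 mm on the sprung seat when its bore meets it, and is at 20 mm pressed home.
- jig_seat (a joint): Sprung seat, a flat steel frame in the floor of the nest round the pin: 0 = up (its top 26 mm above the worktop), 0.006 m = pressed down to its stop. Springs push up with 6 N when up and about 10 N at the stop; the block's own weight does not press it down.
- spanner_17: Bystander: bright combination spanner, 31 x 200 x 9 mm, lying flat near the front edge. Origin at the centre of its underside, long axis y.
- bearing_1: Bystander: ball bearing lying flat, 47 mm across, 14 mm high. Origin at the centre of its underside.
- wood_block: Bystander: softwood packing block, 45 x 120 x 35 mm, long axis y. Origin at the centre of its underside.

How it is judged:
On the way, in this order (a step that is already met when the one before it is completed fails the run):
1. the vise's jaw is slid open by at least 15 mm, the block still on the vise's bed (value of joint vise_jaw above 0.015 m and z of block in the frame of vise below 0.03 m), for 0.1 s.
2. the block is held by the gripper, clear of the vise, at least 30 mm above its bed (z of block in the frame of vise above 0.05 m and contact force between block and vise below 0.1 N and contact force between the fingers and block above 1.5 N), for 0.1 s.
3. the block, still held, has dropped over the pin in the nest: underside less than 28 mm above the worktop (x of block in the frame of jig between -0.0135 and 0.0135 m and y of block in the frame of jig between -0.004 and 0.004 m and angle between block's own z axis and vertical below 0.08 rad and height (world z) of block below 0.028 m and contact force between the fingers and block above 1.5 N), for 0.1 s.
At the end, for the whole second after the job is handed in: The block is upright (0.08 rad) on the pin in the nest, underside within 2.5 mm of its fully pressed height (20 mm), sprung seat at least 4.5 of its 6 mm down, at rest, the gripper still holding it down (over 1.5 N on it); the vise jaw still over 15 mm open (x of block in the frame of jig between -0.0135 and 0.0135 m and y of block in the frame of jig between -0.004 and 0.004 m and angle between block's own z axis and vertical below 0.08 rad and height (world z) of block between 0.017 and 0.0225 m and value of joint jig_seat above 0.0045 m and contact force between the fingers and block above 1.5 N and linear speed of block below 0.02 m/s and value of joint vise_jaw above 0.015 m); the arm keeps its last pose, push and grip.
It fails at once if the spanner is shifted by more than 30 mm (distance of spanner_17 from where it was at the start of the episode above 0.03 m).
It fails at once if the bearing is shifted by more than 30 mm (distance of bearing_1 from where it was at the start of the episode above 0.03 m).
It fails at once if the wooden packing block is shifted by more than 30 mm (distance of wood_block from where it was at the start of the episode above 0.03 m).
It also fails if it takes over 54 s, if anything falls off the work surface, if the arm or the gripper's body presses on something with over 40 N, if the wrist force passes 120 N, or if a joint passes its speed limit or range.

ROBOT

A 6-joint arm with a two-finger parallel gripper is mounted at the origin on a cart in front of the work surface, level with it; the furniture and walls round the work are solid. World frame = base frame: x ahead of the robot, y to its left, z up, the work surface at z = 0. Lengths are in m, angles in rad, forces in N, time in s.
With the tool pointing down it reaches from about 0.4 to 0.825 m from the base axis. Payload 7 kg.
Tool frame: the origin (TCP) lies midway between the tips of the shut fingers; the grasp point (between the pads) lies 19 mm behind it; y points along the fingers, z is the direction in which the jaws open and shut, and the axes are right-handed (so a half turn about y gives the same grasp; the last joint's range is limited). The gripper opens to 88 mm and grips with 3 to 60 N. Pads are 19 mm wide; open, the fingers measure 130 mm over their backs; the gripper's body (78 mm by 193 mm) begins 47 mm behind the grasp point.
Start: joints at [-0.836, 0.359, 0.012, 0, -1.224, -0.288], TCP at [0.292, -0.609, 0.227] pointing down, gripper open.
Joint ranges: [-3.07, 3.07], [-1.43, 2.12], [-1.02, 1.25], [-3.03, 1.67], [-3.05, -0], [-3.03, 3.03]. Speed limits (rad/s): [2.39, 2.39, 3.01, 3.14, 3.14, 3.14].

INTERFACE

Orientations are given as [roll, pitch, yaw] about the fixed x, y, z axes, in that order (R = Rz(yaw) Ry(pitch) Rx(roll)).
In Python, from station import readout, eyes, job, nets gives the robot as it stands.
- The arm moves only by the tool play_rows, never from a script. Its argument "increments" is a list of rows, each an object with "linear": the shift along the tool's x, y, z in m, a list of three; "rotation": the turn, a rotation vector about the tool's x, y, z in degrees, a list of three; "claw": the closure, from 0 (fully open) to 1 (shut). A call has 1 to 5 rows; each row is the pose to reach, as a shift and turn from the pose measured when the call began, along the tool's axes at that moment; what a row does not reach only later rows make up. A row lasts 1/8 s, in which the tool goes at most 62.5 mm and 10.7 degrees, less where a joint would pass 70% of its speed; a pose out of reach is approached as far as the arm can. A call with a gripper value outside its range is refused whole. The fingers move at their own pace and stop on an object; "newtons" is the grip in N (left out, the last holds). Time passes only in rows, so rows that repeat a pose let the fingers close. It gives the time, the measured TCP pose, the force and the opening at its end, in the units of the state.
- readout.get_state(): the state, without advancing time (a new reading comes with each control period).
- eyes.grab_frame(name): name is "scene" or "side" or "wrist"; returns (picture, depth): 400x640x3 uint8, blue, green, red; 400x640 float32, m along the optical axis (not along the pixel's ray), 0 where there is no reading.
- eyes.camera_model(name): a dict with "intrinsics" (3x3 intrinsics, pixels), "R" (3x3) and "t" (3): a world point X has camera coordinates R X + t. Camera axes: x right, y down, z forward; pixel columns grow to the right and rows downward; lengths in m; the calibration is good to about 2 mm. The wrist camera is an equidistant fisheye: a pixel r from the principal point sees the ray r / f radians off the axis. A picture is of the moment at which its call begins: read the wrist's pose just before it. camera_model takes no time and is no camera call; for the wrist camera it gives the pose at the moment of the call.
- job.job_done(): hands the job in, once; it reports no verdict.
Trained networks look in the newest picture that a camera, given by its name, has taken for a name from the list of things; names that differ only in an ending like _2 or _b are one class to them, and where a whole thing is asked for, a point or a joint stands for the part that bears it (a point fixed in the world has none). Each returns a list of dicts, best first, with "score" (0 to 1); they miss things now and then, are a little off and sometimes report something else, mostly with a low value. They report only what shows in the picture. A call takes as long as a camera call.
- nets.regions_of(label, camera): "region" (400x640 bool, what is visible of it) and "rect" ([left, top, right, bottom] in pixels, round what is visible of it).
The state is a dict: "t": time; "q": joint angles; "qd": joint speeds; "joint_efforts": joint torques, N m; "eef_pos": TCP position; "ee_rot": TCP orientation; "force": force on the tool from outside, world axes, zero at the start; "moment": the same for the moment, N m; "width": finger opening in m.
Only numpy, scipy, OpenCV 4.12 (cv2) and the standard library are available. Lean on these libraries where they do the work, as an engineer would, in place of code of your own. Each camera call takes 0.05 s, during which the arm holds its last target.

## Working session

There is one attempt and no reset: what is moved stays moved. The work goes in short steps, Python scripts to look and compute and a tool call to move; the robot and the scene stay as the last step left them, time stands still between calls to the robot, and variables do not carry over. Pictures are saved under pics/ and viewed, and the job is handed in when it is done.

Besides the shell and the picture viewer there is one more tool, called after ">>>" as name([rows], argument=value, ...), one row to a line, values as JSON. play_rows: Moves the arm, as the interface text tells. Its arguments: {"type":"object","properties":{"increments":{"type":"array","items":{"type":"object","properties":{"linear":{"type":"array","items":{"type":"number"}},"rotation":{"type":"array","items":{"type":"number"}},"claw":{"type":"number"}}}},"newtons":{"type":"number"}},"required":["increments"]}

```bash
ls; mkdir -p pics
cat > h.py <<'E'
import numpy as np, cv2
from scipy.spatial.transform import Rotation as Rot
from station import readout, eyes, job, nets
def Rtool(s=None):
    s=s or readout.get_state()
    return Rot.from_euler('xyz', s['ee_rot']).as_matrix()
def cloud(name, d, m):
    K=np.array(m['intrinsics']); R=np.array(m['R']); t=np.array(m['t'])
    v,u=np.mgrid[0:400,0:640]
    if name=='wrist':
        x=(u-K[0,2])/K[0,0]; y=(v-K[1,2])/K[1,1]; r=np.hypot(x,y)+1e-9
        k=np.tan(np.minimum(r,1.5))/r
        X=np.stack([x*k*d,y*k*d,d],-1)
    else:
        X=np.stack([(u-K[0,2])/K[0,0]*d,(v-K[1,2])/K[1,1]*d,d],-1)
    W=(X-t)@R
    W[d<=0]=np.nan
    return W
E
python3 - <<'E'
from h import *
s=readout.get_state(); print({k:np.round(v,4) for k,v in s.items()})
print(Rtool(s).round(3))
for n in ['scene','side']:
    p,d=eyes.grab_frame(n); m=eyes.camera_model(n); print(n,m)
    cv2.imwrite(f'pics/{n}0.png',p); np.savez(f'{n}0.npz',p=p,d=d,K=m['intrinsics'],R=m['R'],t=m['t'])
print(readout.get_state()['t'])
E
```

```text
pics
{'t': np.float64(0.0), 'q': array([-8.3590e-01,  3.5940e-01,  1.1000e-02, -4.0000e-04, -1.2241e+00,
       -2.8810e-01]), 'qd': array([-0.0004, -0.0008,  0.0005,  0.0007, -0.0017, -0.0006]), 'joint_efforts': array([ 1.00000e-04, -5.82717e+01,  2.93067e+01,  6.99720e+00,
        7.10000e-03, -3.00000e-04]), 'eef_pos': array([ 0.2914, -0.6083,  0.2256]), 'ee_rot': array([-1.5691e+00,  2.0000e-04,  4.4670e-01]), 'force': array([0.1718, 0.7563, 0.0655]), 'moment': array([-0.03  , -0.0123, -0.0132]), 'width': np.float64(0.0878)}
[[ 0.902 -0.001 -0.432]
 [ 0.432  0.001  0.902]
 [-0.    -1.     0.002]]
scene {'intrinsics': array([[457.99705228,   0.        , 319.90825123],
       [  0.        , 457.99705228, 202.88662186],
       [  0.        ,   0.        ,   1.        ]]), 'R': array([[-0.55578781, -0.83125503, -0.01072308],
       [-0.47735054,  0.32967001, -0.81452695],
       [ 0.6806147 , -0.44758548, -0.58002661]]), 't': array([0.28221643, 0.31579646, 1.04408564])}
side {'intrinsics': array([[490.02389244,   0.        , 316.05442271],
       [  0.        , 490.02389244, 198.23482118],
       [  0.        ,   0.        ,   1.        ]]), 'R': array([[-0.99951858,  0.03058316, -0.00522301],
       [ 0.0189914 ,  0.46996648, -0.88247994],
       [-0.02453439, -0.88215428, -0.47032104]]), 't': array([0.52377304, 0.07143417, 1.12601569])}
0.1
```

View pics/scene0.png

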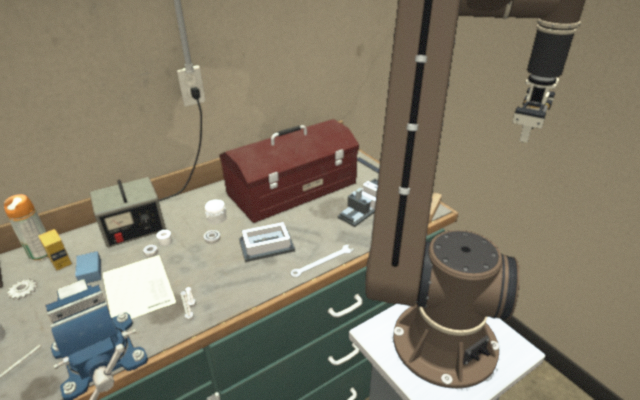

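View pics/side0.png

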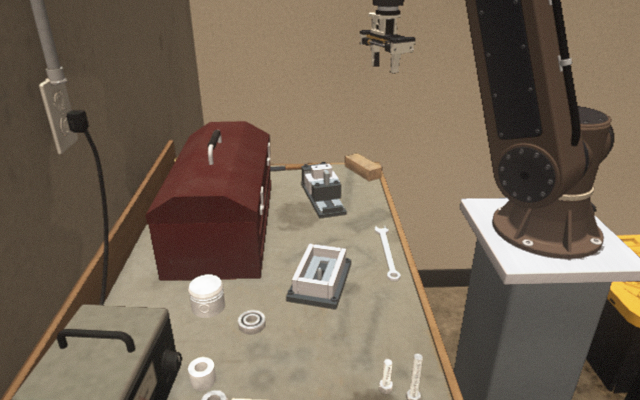

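The side picture shows the vise at (322,188), the jig at (322,275), the spanner at (388,252), the wood block at (362,166) and the bearing at (252,321). In the scene picture the jig is at (266,240), and the arm partly hides the vise at (360,203). Next I'll run the networks and get 3D positions.

Run:
```python
from h import *
out={}
for n in ['side','scene']:
    z=np.load(f'{n}0.npz'); W=cloud(n,z['d'],dict(intrinsics=z['K'],R=z['R'],t=z['t']))
    for l in (['vise','vise_jaw','block','jig','wood_block','bearing_1','spanner_17'] if n=='side' else ['vise','block','jig']):
        for r in nets.regions_of(l,n)[:2]:
            P=W[r['region']]; P=P[~np.isnan(P[:,0])]
            print(n,l,round(r['score'],2),r['rect'],len(P),np.median(P,0).round(3),np.percentile(P,2,0).round(3),np.percentile(P,98,0).round(3))
            out[f'{n}_{l}_{round(r["score"],2)}']=r['region']
np.savez('regs.npz',**out)
print(readout.get_state()['t'])
```

```text
side vise 0.78 [301.2, 164.2, 348.7, 222.2] 1275 [ 0.498 -0.12   0.031] [ 0.456 -0.236  0.003] [ 0.552 -0.071  0.086]
side vise 0.35 [374.7, 228.5, 402.5, 281.2] 439 [0.376 0.1   0.008] [ 0.363 -0.005 -0.001] [0.387 0.179 0.01 ]
side vise_jaw 0.78 [314.0, 169.0, 343.2, 200.9] 607 [ 0.493 -0.124  0.051] [ 0.459 -0.153  0.023] [ 0.527 -0.112  0.088]
side jig 0.87 [289.4, 243.8, 351.1, 307.2] 2853 [0.52  0.202 0.026] [0.468 0.121 0.005] [0.576 0.253 0.047]
side wood_block 0.97 [346.7, 154.3, 382.9, 179.7] 658 [ 0.381 -0.308  0.028] [ 0.334 -0.377  0.001] [ 0.426 -0.265  0.036]
side bearing_1 0.95 [235.8, 313.4, 262.7, 334.4] 443 [0.644 0.299 0.012] [0.625 0.272 0.003] [0.663 0.315 0.015]
side spanner_17 0.87 [377.3, 226.3, 401.3, 279.9] 458 [0.376 0.098 0.008] [ 0.363 -0.007 -0.001] [0.388 0.179 0.01 ]
scene vise 0.92 [335.0, 178.3, 376.9, 225.7] 863 [ 0.485 -0.122  0.029] [ 0.453 -0.23   0.002] [ 0.542 -0.071  0.09 ]
scene block 0.76 [361.4, 183.1, 374.5, 209.6] 187 [ 0.498 -0.179  0.07 ] [ 0.471 -0.197  0.032] [ 0.523 -0.17   0.085]
scene block 0.58 [238.0, 221.1, 293.7, 260.9] 1551 [0.501 0.183 0.027] [0.462 0.116 0.003] [0.573 0.249 0.049]
scene jig 0.61 [236.9, 220.2, 294.4, 259.1] 1529 [0.5   0.182 0.027] [0.462 0.116 0.004] [0.567 0.249 0.049]
0.6
```

Run:
```python
from h import *
z=np.load('side0.npz'); p=z['p'][150:310,270:400]; cv2.imwrite('pics/sidecrop.png',cv2.resize(p,None,fx=4.5,fy=3.7*1,interpolation=2)[:600])
z=np.load('scene0.npz'); p=z['p'][160:290,220:400]; cv2.imwrite('pics/scenecrop.png',cv2.resize(p,None,fx=4,fy=4,interpolation=2))
```

```text
(no output)
```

View pics/sidecrop.png

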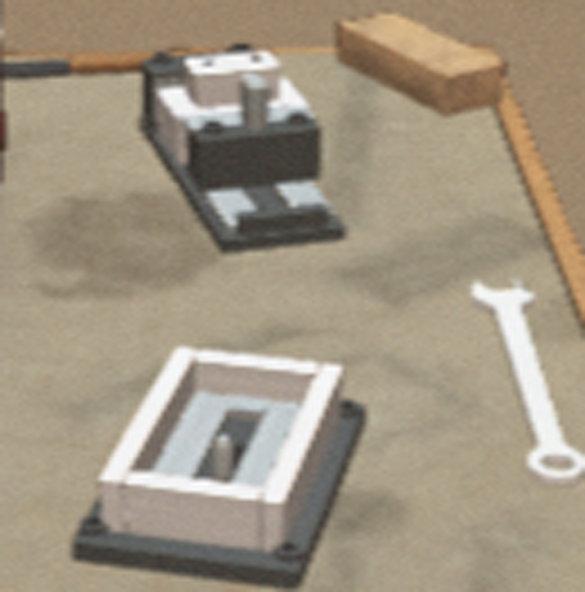

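View pics/scenecrop.png

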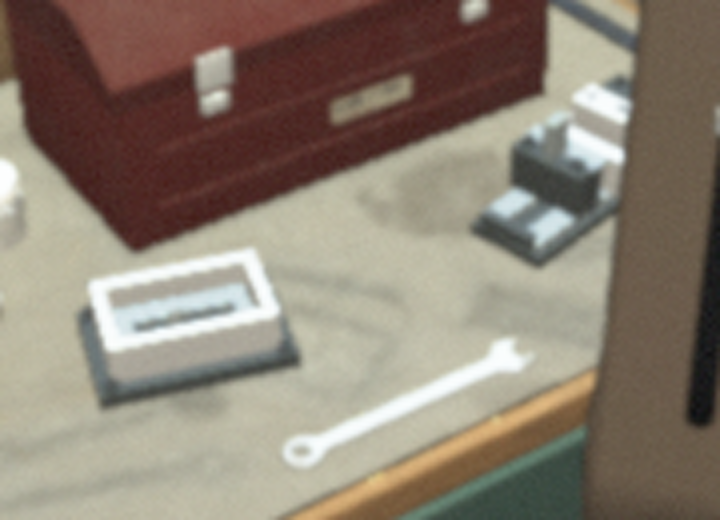

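Run:
```python
from h import *
g=np.load('regs.npz')
def pts(n,l):
    z=np.load(f'{n}0.npz'); W=cloud(n,z['d'],dict(intrinsics=z['K'],R=z['R'],t=z['t']))
    k=[k for k in g.files if k.startswith(f'{n}_{l}_')][-1 if l!='vise' else 0]
    m=g[k]; m=cv2.erode(m.astype(np.uint8),np.ones((2,2)))>0
    P=W[m]; return P[~np.isnan(P[:,0])]
A=np.vstack([pts('side','jig'),pts('scene','jig')])
for n,B in [('side',pts('side','jig')),('scene',pts('scene','jig')),('both',A)]:
    for lo,hi in [(.042,.052),(-.01,.06),(.004,.014)]:
        Q=B[(B[:,2]>lo)&(B[:,2]<hi)]
        c,sz,a=cv2.minAreaRect((Q[:,:2]*1000).astype(np.float32)); print('jig',n,lo,np.round(c,1),np.round(sz,1),round(a,1),np.median(Q[:,2]).round(4))
for n in ['side','scene']:
    B=pts(n,'vise')
    for lo,hi in [(-.01,.12),(.0,.02),(.056,.068),(.08,.1)]:
        Q=B[(B[:,2]>lo)&(B[:,2]<hi)]
        if len(Q)<4: continue
        c,sz,a=cv2.minAreaRect((Q[:,:2]*1000).astype(np.float32)); print('vise',n,lo,len(Q),np.round(c,1),np.round(sz,1),round(a,1))
```

```text
jig side 0.042 [520.3 180.1] [121.9  73.7] 73.8 0.0452
jig side -0.01 [516.4 168.1] [169.  92.] 73.9 0.0259
jig side 0.004 [520.8 183.3] [137.5  92. ] 73.9 0.0122
jig scene 0.042 [518.1 178.6] [121.4  75.4] 75.1 0.0461
jig scene -0.01 [512.9 176.8] [148.9  90.5] 71.3 0.0272
jig scene 0.004 [515.4 177.9] [143.   88.7] 73.6 0.0106
jig both 0.042 [518.9 179.3] [124.   76.5] 74.4 0.0455
jig both -0.01 [513.5 168.5] [169.5  95. ] 72.5 0.0262
jig both 0.004 [518.1 179. ] [146.9  93.6] 73.4 0.012
vise side -0.01 1154 [ 501.8 -158.3] [ 68.5 181.1] 13.2
vise side 0.0 383 [ 501.5 -158.5] [ 67.1 181.2] 13.4
vise side 0.056 216 [ 506.6 -179.1] [ 66.8 130.2] 12.8
vise side 0.08 28 [ 493.3 -123.9] [10.   8.2] 4.3
vise scene -0.01 775 [ 496.3 -160.2] [ 69.2 177.6] 11.0
vise scene 0.0 254 [ 490.1 -121.6] [69.5 97.6] 12.9
vise scene 0.056 150 [ 502.  -182.8] [ 63.3 133.1] 12.9
vise scene 0.08 30 [ 491.3 -130.5] [19.1 12.4] 69.2
```

>>> play_rows([
  {"linear":[0.045,-0.01,0.04],"rotation":[0,-10,0],"claw":0},
  {"linear":[0.09,-0.02,0.08],"rotation":[0,-20,0],"claw":0},
  {"linear":[0.135,-0.035,0.12],"rotation":[0,-30,0],"claw":0},
  {"linear":[0.18,-0.05,0.16],"rotation":[0,-40,0],"claw":0},
  {"linear":[0.225,-0.06,0.2],"rotation":[0,-50,0],"claw":0},
], newtons=20)

```text
t: 1.23
eef_pos: [0.4088, -0.3295, 0.2877]
ee_rot: [-1.572, 0.0, 1.325]
force: [0.8, 0.0, -0.4]
width: 0.0878
```

```bash
cat >> h.py <<'E'
def plan(target=None, zdir=None, s=None):
    """shift in tool axes to reach TCP target, and rotation vec (deg) so tool y down, tool z at heading zdir (deg)"""
    s=s or readout.get_state(); R=Rtool(s); p=np.array(s['eef_pos'])
    lin=R.T@(np.array(target)-p)
    rv=None
    if zdir is not None:
        a=np.radians(zdir); z=np.array([np.cos(a),np.sin(a),0]); y=np.array([0,0,-1.]); x=np.cross(y,z)
        Rt=np.stack([x,y,z],1); rv=np.degrees(Rot.from_matrix(R.T@Rt).as_rotvec()).round(2)
    print('t',round(s['t'],2),'pos',p.round(4),'z heading',np.degrees(np.arctan2(R[1,2],R[0,2])).round(2),'w',round(float(s['width']),4),'F',np.round(s['force'],2))
    print('lin',lin.round(4),'rot',rv)
E
python3 -c "
from h import *
plan([0.49,-0.15,0.30],193.2)"
```

```text
t 1.23 pos [ 0.4088 -0.3295  0.2877] z heading 165.92 w 0.0878 F [ 0.76  0.04 -0.44]
lin [ 0.1939 -0.0123 -0.0352] rot [  0.09 -27.28  -0.04]
```

>>> play_rows([
  {"linear":[0.05,-0.003,-0.01],"rotation":[0,-9,0],"claw":0},
  {"linear":[0.1,-0.006,-0.018],"rotation":[0,-18,0],"claw":0},
  {"linear":[0.15,-0.009,-0.027],"rotation":[0,-27,0],"claw":0},
  {"linear":[0.194,-0.012,-0.035],"rotation":[0,-27.3,0],"claw":0},
  {"linear":[0.194,-0.012,-0.035],"rotation":[0,-27.3,0],"claw":0},
])

```text
t: 1.85
eef_pos: [0.4909, -0.1475, 0.3]
ee_rot: [-1.573, 0.001, 1.805]
force: [0.2, -0.4, -0.1]
width: 0.0877
```

Run:
```python
from h import *
plan([0.49,-0.15,0.30],193.2)
m=eyes.camera_model('wrist'); p,d=eyes.grab_frame('wrist')
cv2.imwrite('pics/w1.png',p); np.savez('w1.npz',p=p,d=d,K=m['intrinsics'],R=m['R'],t=m['t']); print(m)
W=cloud('wrist',d,m); C=-np.array(m['R']).T@m['t']; print(C)
for l in ['vise','vise_jaw','block','jig']:
    for r in nets.regions_of(l,'wrist')[:1]:
        P=W[r['region']]; P=P[~np.isnan(P[:,0])]
        print(l,round(r['score'],2),r['rect'],len(P),np.median(P,0).round(3))
```

```text
t 1.85 pos [ 0.4909 -0.1475  0.3   ] z heading -166.57 w 0.0877 F [ 0.25 -0.4  -0.07]
lin [-0.0022 -0.      0.0015] rot [ 0.12  0.23 -0.06]
{'intrinsics': array([[309.70691629,   0.        , 323.27083798],
       [  0.        , 309.70691629, 201.382497  ],
       [  0.        ,   0.        ,   1.        ]]), 'R': array([[-0.97266961, -0.23218613, -0.00185263],
       [-0.22168277,  0.92623662,  0.30486467],
       [-0.06906938,  0.29694329, -0.95239388]]), 't': array([0.44337154, 0.18627915, 0.53878081])}
[ 0.50976215 -0.2295812   0.45716301]
vise 0.9 [292.3, 78.6, 347.2, 210.3] 4567 [ 0.504 -0.154  0.06 ]
vise_jaw 0.77 [292.4, 155.6, 344.5, 193.7] 1472 [ 0.497 -0.144  0.061]
block 0.59 [291.1, 115.5, 351.9, 153.4] 2246 [ 0.507 -0.196  0.054]
jig 0.82 [231.8, 308.4, 307.6, 344.0] 1913 [0.519 0.153 0.025]
```

View pics/w1.png

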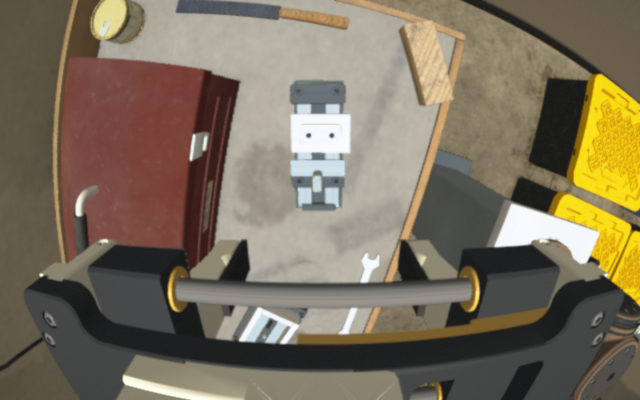

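The wrist picture shows the vise upright at (320,145), the bright rib top at (322,133), the tab at (317,180) and the jig below at (270,325). I'll fit the tab and rib tops by height.

Run:
```python
from h import *
z=np.load('w1.npz'); W=cloud('wrist',z['d'],dict(intrinsics=z['K'],R=z['R'],t=z['t']))
sub=np.zeros((400,640),bool); sub[70:215,280:362]=1
a=np.radians(103.2); ex=np.array([np.cos(a),np.sin(a)]); ey=np.array([-ex[1],ex[0]])
for lo,hi in [(.09,.105),(.076,.088),(.056,.067),(.045,.056),(.01,.03),(-.01,.12)]:
    Q=W[sub&(W[...,2]>lo)&(W[...,2]<hi)]
    c,s,an=cv2.minAreaRect((Q[:,:2]*1000).astype(np.float32))
    u=Q[:,:2]@ex; v=Q[:,:2]@ey
    print(lo,len(Q),'z',np.median(Q[:,2]).round(4),'rect',np.round(c,1),np.round(s,1),round(an,1),'u',np.percentile(u,[2,50,98]).round(4),'v',np.percentile(v,[2,50,98]).round(4))
print('origin est uv of (0.505,-0.18):', np.array([.505,-.18])@ex, np.array([.505,-.18])@ey)
p=z['p'][65:225,270:370]; cv2.imwrite('pics/w1c.png',cv2.resize(p,None,fx=4.5,fy=3.7,interpolation=2))
```

```text
0.09 158 z 0.0942 rect [ 495.6 -137.1] [11.  20.2] 13.1 u [-0.2563 -0.247  -0.2369] v [-0.4566 -0.4517 -0.4457]
0.076 882 z 0.0808 rect [ 501.6 -174.9] [49.1 62.7] 13.3 u [-0.3161 -0.3039 -0.2567] v [-0.4726 -0.4484 -0.4242]
0.056 2421 z 0.0609 rect [ 508.7 -189.9] [ 70.1 134.4] 13.5 u [-0.3675 -0.2684 -0.2356] v [-0.4854 -0.4524 -0.4185]
0.045 1259 z 0.053 rect [ 505.3 -188.8] [76.1 59. ] 13.4 u [-0.3275 -0.3094 -0.28  ] v [-0.4862 -0.4488 -0.4119]
0.01 1834 z 0.0185 rect [ 500.9 -171.9] [ 76.6 188.3] 13.8 u [-0.3745 -0.2219 -0.19  ] v [-0.4842 -0.4506 -0.419 ]
-0.01 11836 z 0.0179 rect [ 501.  -172.8] [128.5 222. ] 13.2 u [-0.3895 -0.2921 -0.1762] v [-0.5078 -0.4481 -0.3898]
origin est uv of (0.505,-0.18): -0.29056139192305 -0.4505541893310279
```

View pics/w1c.png

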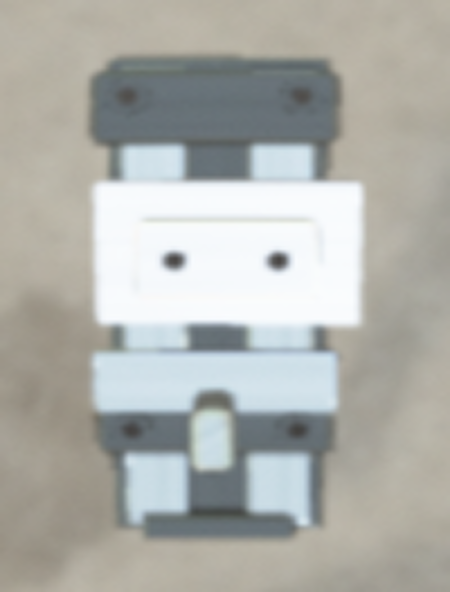

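Run:
```python
from h import *
for n in ['w1','side0','scene0']:
    z=np.load(f'{n}.npz'); W=cloud('wrist' if n=='w1' else n[:-1],z['d'],dict(intrinsics=z['K'],R=z['R'],t=z['t']))
    for y0 in np.arange(-.4,.4,.1):
        Q=W[(W[...,0]>.53)&(W[...,0]<1.1)&(W[...,1]>y0)&(W[...,1]<y0+.1)&(W[...,2]>.09)&(W[...,2]<.35)]
        if len(Q)>20: print(n,round(y0,1),len(Q),'xmin',np.percentile(Q[:,0],[1,5]).round(3),'zmax',np.percentile(Q[:,2],98).round(3))
plan([0.496,-0.136,0.072],193.4)
```

```text
w1 -0.4 1335 xmin [0.937 0.938] zmax 0.182
w1 -0.3 10201 xmin [0.637 0.639] zmax 0.197
w1 -0.2 18574 xmin [0.533 0.539] zmax 0.34
w1 -0.1 10196 xmin [0.637 0.639] zmax 0.224
w1 -0.0 3383 xmin [0.639 0.83 ] zmax 0.231
w1 0.1 2181 xmin [0.89  0.894] zmax 0.303
w1 0.2 1792 xmin [0.937 0.938] zmax 0.298
w1 0.3 1386 xmin [0.938 0.938] zmax 0.308
side0 -0.4 1092 xmin [0.935 0.936] zmax 0.345
side0 -0.3 1777 xmin [0.639 0.665] zmax 0.344
side0 -0.2 2886 xmin [0.633 0.643] zmax 0.343
side0 -0.1 3840 xmin [0.635 0.647] zmax 0.342
side0 -0.0 4573 xmin [0.634 0.645] zmax 0.343
side0 0.1 9953 xmin [0.638 0.652] zmax 0.342
side0 0.2 5652 xmin [0.891 0.93 ] zmax 0.346
side0 0.3 7173 xmin [0.779 0.856] zmax 0.342
scene0 -0.4 1426 xmin [0.933 0.935] zmax 0.345
scene0 -0.3 1994 xmin [0.636 0.64 ] zmax 0.345
scene0 -0.2 2860 xmin [0.633 0.637] zmax 0.342
scene0 -0.1 3326 xmin [0.635 0.638] zmax 0.342
scene0 -0.0 3570 xmin [0.632 0.636] zmax 0.342
scene0 0.1 3780 xmin [0.635 0.639] zmax 0.343
scene0 0.2 2501 xmin [0.89  0.933] zmax 0.345
scene0 0.3 2780 xmin [0.756 0.933] zmax 0.345
t 2.1 pos [ 0.4894 -0.1506  0.2996] z heading -166.84 w 0.0878 F [ 0.32  0.64 -0.7 ]
lin [ 0.0129  0.2276 -0.0094] rot [ 0.07 -0.24 -0.06]
```

>>> play_rows([
  {"linear":[0.004,0.05,-0.003],"rotation":[0,0,0],"claw":0.3},
  {"linear":[0.008,0.1,-0.006],"rotation":[0,0,0],"claw":0.3},
  {"linear":[0.013,0.15,-0.0095],"rotation":[0,0,0],"claw":0.3},
  {"linear":[0.013,0.185,-0.0095],"rotation":[0,0,0],"claw":0.3},
  {"linear":[0.013,0.185,-0.0095],"rotation":[0,0,0],"claw":0.3},
], newtons=40)

```text
t: 2.72
eef_pos: [0.4938, -0.1368, 0.1125]
ee_rot: [-1.566, 0.0, 1.799]
force: [-0.0, 0.2, -0.1]
width: 0.0616
```

Run:
```python
from h import *
plan([0.496,-0.136,0.072],193.4)
m=eyes.camera_model('wrist'); p,d=eyes.grab_frame('wrist')
cv2.imwrite('pics/w2.png',p); np.savez('w2.npz',p=p,d=d,K=m['intrinsics'],R=m['R'],t=m['t'])
W=cloud('wrist',d,m)
a=np.radians(103.3); ex=np.array([np.cos(a),np.sin(a)]); ey=np.array([-ex[1],ex[0]])
V=np.stack([W[...,:2]@ex,W[...,:2]@ey],-1)
sel=(V[...,0]>-.36)&(V[...,0]<-.21)&(V[...,1]>-.5)&(V[...,1]<-.40)
for lo,hi in [(.09,.102),(.076,.088),(.056,.067)]:
    q=V[sel&(W[...,2]>lo)&(W[...,2]<hi)]
    if len(q): print(lo,len(q),np.percentile(q,[2,50,98],axis=0).round(4).tolist())
plan([0.496,-0.136,0.072],193.4)
```

```text
t 2.73 pos [ 0.4938 -0.1368  0.1125] z heading -166.94 w 0.0616 F [-0.02  0.2  -0.08]
lin [ 0.0003  0.0404 -0.0025] rot [-0.25 -0.34 -0.  ]
0.09 581 [[-0.2574, -0.4575], [-0.2483, -0.4517], [-0.2376, -0.4455]]
0.076 3458 [[-0.3176, -0.4716], [-0.3049, -0.4484], [-0.2574, -0.4243]]
0.056 6801 [[-0.3591, -0.4849], [-0.2662, -0.4507], [-0.236, -0.4183]]
t 2.77 pos [ 0.4954 -0.1368  0.1145] z heading -166.9 w 0.0614 F [0.34 0.22 0.59]
lin [ 0.0007  0.0425 -0.0008] rot [-0.06 -0.3  -0.06]
```

View pics/w2.png

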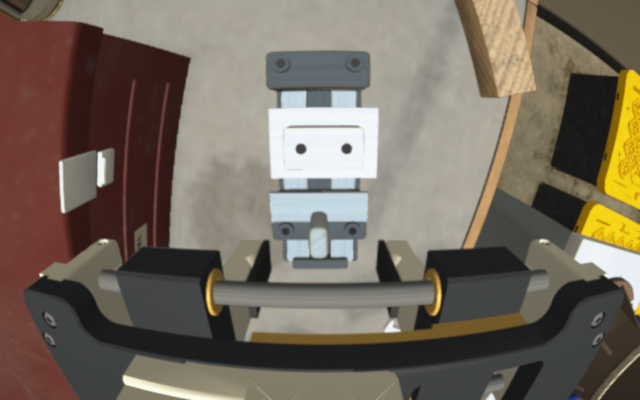

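The tab, at (318,240), lies between the fingers. The block at (323,143) has its long side across the vise. I'll go down and pinch the tab.

>>> play_rows([
  {"linear":[0.0005,0.025,-0.001],"rotation":[0,0,0],"claw":0.3},
  {"linear":[0.0005,0.042,-0.001],"rotation":[0,0,0],"claw":0.5},
  {"linear":[0.0005,0.042,-0.001],"rotation":[0,0,0],"claw":1},
  {"linear":[0.0005,0.042,-0.001],"rotation":[0,0,0],"claw":1},
  {"linear":[0.0005,0.042,-0.001],"rotation":[0,0,0],"claw":1},
], newtons=40)

```text
t: 3.4
eef_pos: [0.4972, -0.1362, 0.0738]
ee_rot: [-1.572, 0.002, 1.8]
force: [0.4, -0.4, -0.0]
width: 0.027
```

>>> play_rows([
  {"linear":[0,0,0],"rotation":[0,0,0],"claw":1},
  {"linear":[0,0,0],"rotation":[0,0,0],"claw":1},
  {"linear":[0,0,0],"rotation":[0,0,0],"claw":1},
])

```text
t: 3.78
eef_pos: [0.497, -0.1363, 0.0745]
ee_rot: [-1.572, 0.002, 1.8]
force: [-3.1, -0.8, 7.5]
width: 0.0117
```

Run:
```python
from h import *
plan([0.496-.2300*.035,-0.136+.9732*.035,0.072],193.4)
```

```text
t 3.77 pos [ 0.497  -0.1363  0.0745] z heading -166.87 w 0.0117 F [-3.13 -0.77  7.54]
lin [0.0356 0.0024 0.001 ] rot [ 0.06 -0.27 -0.11]
```

>>> play_rows([
  {"linear":[0.008,0,0],"rotation":[0,0,0],"claw":1},
  {"linear":[0.016,0,0],"rotation":[0,0,0],"claw":1},
  {"linear":[0.026,0,0],"rotation":[0,0,0],"claw":1},
  {"linear":[0.035,0,0],"rotation":[0,0,0],"claw":1},
  {"linear":[0.035,0,0],"rotation":[0,0,0],"claw":1},
])

```text
t: 4.4
eef_pos: [0.4886, -0.1011, 0.0745]
ee_rot: [-1.572, 0.001, 1.801]
force: [-3.3, 4.3, 3.3]
width: 0.0118
```

>>> play_rows([
  {"linear":[0,0,0],"rotation":[0,0,0],"claw":0.4},
  {"linear":[0,0,0],"rotation":[0,0,0],"claw":0.4},
  {"linear":[0,-0.04,0],"rotation":[0,0,0],"claw":0.4},
  {"linear":[0,-0.09,0],"rotation":[0,0,0],"claw":0.4},
  {"linear":[-0.03,-0.13,0],"rotation":[0,0,0],"claw":0.4},
])

```text
t: 5.03
eef_pos: [0.4957, -0.1298, 0.2068]
ee_rot: [-1.574, 0.001, 1.803]
force: [0.0, -0.3, 0.1]
width: 0.0514
```

Run:
```python
from h import *
s=readout.get_state(); print(s['q'].round(2) if hasattr(s['q'],'round') else s['q'])
m=eyes.camera_model('wrist'); p,d=eyes.grab_frame('wrist')
cv2.imwrite('pics/w3.png',p); np.savez('w3.npz',p=p,d=d,K=m['intrinsics'],R=m['R'],t=m['t'])
W=cloud('wrist',d,m)
a=np.radians(103.3); ex=np.array([np.cos(a),np.sin(a)]); ey=np.array([-ex[1],ex[0]])
V=np.stack([W[...,:2]@ex,W[...,:2]@ey],-1)
sel=(V[...,0]>-.36)&(V[...,0]<-.17)&(V[...,1]>-.5)&(V[...,1]<-.40)
for lo,hi in [(.09,.102),(.076,.088),(.056,.067),(.047,.057)]:
    k=sel&(W[...,2]>lo)&(W[...,2]<hi)
    if lo==.047: k&=V[...,0]<-.27
    q=V[k]
    if len(q): print(lo,len(q),np.percentile(q,[2,50,98],axis=0).round(4).tolist(), cv2.minAreaRect((q*1000).astype(np.float32)))
c=-.304*ex+-.4485*ey; print(c)
plan([*c,0.12],103.3)
```

```text
[ 0.13  0.1  -0.37  0.   -1.09  0.1 ]
0.09 252 [[-0.2209, -0.4573], [-0.2119, -0.4516], [-0.2015, -0.4459]] ((-210.9286651611328, -451.66796875), (20.958179473876953, 11.522848129272461), 0.3832395374774933)
0.076 1557 [[-0.3176, -0.4717], [-0.3048, -0.4489], [-0.2211, -0.4244]] ((-267.45379638671875, -448.5149230957031), (49.455509185791016, 100.95048522949219), 89.2159652709961)
0.056 3209 [[-0.3591, -0.4847], [-0.2288, -0.4517], [-0.199, -0.4181]] ((-278.542724609375, -451.39599609375), (162.99143981933594, 69.97649383544922), 0.12979042530059814)
0.047 2350 [[-0.3432, -0.4854], [-0.3093, -0.4487], [-0.2796, -0.4109]] ((-315.81201171875, -448.3429870605469), (77.29483032226562, 72.91793060302734), 89.74002838134766)
[ 0.50640584 -0.19266907]
t 5.08 pos [ 0.4989 -0.1329  0.212 ] z heading -166.7 w 0.0521 F [ 4.47 -2.23  7.58]
lin [-0.0594  0.0923  0.0073] rot [ 0.62 90.    0.18]
```

View pics/w3.png

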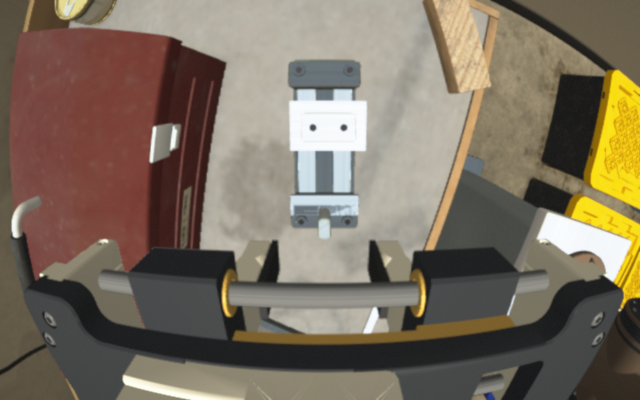

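The picture shows the jaw open, with the tab now at (324,222) and clear of the block at (328,125), about 36 mm from where it was. The block still stands on the bed. I'll turn 90° for the rib.

>>> play_rows([
  {"linear":[-0.02,0,0.002],"rotation":[0,10,0],"claw":0.4},
  {"linear":[-0.04,0,0.005],"rotation":[0,20,0],"claw":0.4},
  {"linear":[-0.0594,0.01,0.007],"rotation":[0,30,0],"claw":0.4},
  {"linear":[-0.0594,0.02,0.007],"rotation":[0,40,0],"claw":0.4},
  {"linear":[-0.0594,0.03,0.007],"rotation":[0,50,0],"claw":0.4},
])

```text
t: 5.7
eef_pos: [0.506, -0.1929, 0.1815]
ee_rot: [-1.58, -0.004, 0.923]
force: [-0.2, 0.2, -0.0]
width: 0.0522
```

Run:
```python
from h import *
a=np.radians(103.3); ex=np.array([np.cos(a),np.sin(a)]); ey=np.array([-ex[1],ex[0]])
c=-.3043*ex+-.4485*ey; print(c)
plan([*c,0.12],103.3)
```

```text
[ 0.50647486 -0.19296102]
t 5.7 pos [ 0.506  -0.1929  0.1815] z heading 142.9 w 0.0522 F [-0.2   0.2  -0.03]
lin [0.     0.0615 0.0001] rot [ 0.43 39.6   0.39]
```

>>> play_rows([
  {"linear":[0,0.015,0],"rotation":[0,10,0],"claw":0.5},
  {"linear":[0,0.03,0],"rotation":[0.2,20,0.2],"claw":0.5},
  {"linear":[0,0.045,0],"rotation":[0.3,30,0.3],"claw":0.5},
  {"linear":[0,0.06,0],"rotation":[0.4,39.6,0.4],"claw":0.5},
  {"linear":[0,0.0615,0],"rotation":[0.4,39.6,0.4],"claw":0.5},
])

```text
t: 6.32
eef_pos: [0.5058, -0.1932, 0.1187]
ee_rot: [-1.571, 0.002, 0.233]
force: [-1.1, 0.2, 0.7]
width: 0.0436
```

Run:
```python
from h import *
a=np.radians(103.3); ex=np.array([np.cos(a),np.sin(a)]); ey=np.array([-ex[1],ex[0]])
c=-.3043*ex+-.4485*ey
plan([*c,0.064],103.3)
m=eyes.camera_model('wrist'); p,d=eyes.grab_frame('wrist')
cv2.imwrite('pics/w4.png',p)
W=cloud('wrist',d,m); V=np.stack([W[...,:2]@ex,W[...,:2]@ey],-1)
sel=(V[...,0]>-.36)&(V[...,0]<-.25)&(V[...,1]>-.5)&(V[...,1]<-.40)
for lo,hi in [(.076,.088)]:
    q=V[sel&(W[...,2]>lo)&(W[...,2]<hi)]
    if len(q)>10: print(lo,len(q),np.percentile(q,[2,50,98],axis=0).round(4).tolist(),cv2.minAreaRect((q*1000).astype(np.float32)))
plan([*c,0.064],103.3)
```

```text
t 6.33 pos [ 0.5058 -0.1932  0.1187] z heading 103.33 w 0.0436 F [-1.07  0.15  0.71]
lin [0.0008 0.0547 0.    ] rot [-0.01  0.03 -0.13]
0.076 2531 [[-0.317, -0.4715], [-0.3049, -0.4448], [-0.2923, -0.4234]] ((-304.7958068847656, -447.731689453125), (49.85963439941406, 26.513322830200195), 89.08870697021484)
t 6.38 pos [ 0.5062 -0.1932  0.1194] z heading 103.48 w 0.0436 F [ 0.77 -0.87 -0.17]
lin [0.0004 0.0554 0.0002] rot [ 0.01  0.18 -0.08]
```

View pics/w4.png

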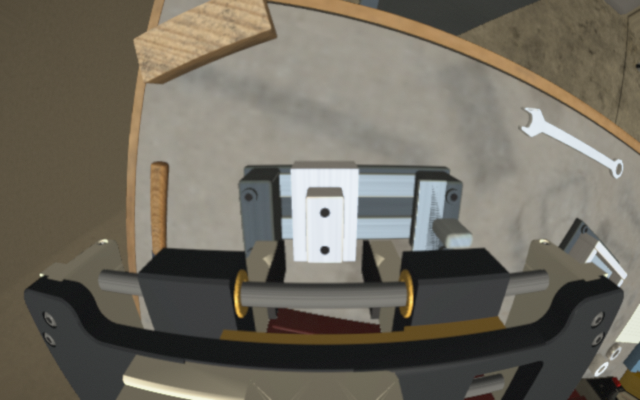

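The rib at (324,225) is centred between the fingers. I'll go down to tip z of about 0.066 and grip.

>>> play_rows([
  {"linear":[0.0005,0.02,-0.0003],"rotation":[0,0,0],"claw":0.6},
  {"linear":[0.0005,0.04,-0.0003],"rotation":[0,0,0],"claw":0.6},
  {"linear":[0.0005,0.053,-0.0003],"rotation":[0,0,0],"claw":0.6},
  {"linear":[0.0005,0.053,-0.0003],"rotation":[0,0,0],"claw":0.6},
  {"linear":[0.0005,0.053,-0.0003],"rotation":[0,0,0],"claw":0.6},
])

```text
t: 7.0
eef_pos: [0.5073, -0.1936, 0.0671]
ee_rot: [-1.572, 0.0, 0.236]
force: [0.2, -0.1, 0.7]
width: 0.0347
```

>>> play_rows([
  {"linear":[0,0,0],"rotation":[0,0,0],"claw":1},
  {"linear":[0,0,0],"rotation":[0,0,0],"claw":1},
  {"linear":[0,0,0],"rotation":[0,0,0],"claw":1},
], newtons=45)

```text
t: 7.38
eef_pos: [0.5079, -0.1935, 0.0678]
ee_rot: [-1.572, -0.001, 0.237]
force: [-1.0, 2.8, 6.3]
width: 0.0256
```

Gripped at a width of 25.6 mm. Now lift.

>>> play_rows([
  {"linear":[0,-0.012,0],"rotation":[0,0,0],"claw":1},
  {"linear":[0,-0.03,0],"rotation":[0,0,0],"claw":1},
  {"linear":[0,-0.06,0],"rotation":[0,0,0],"claw":1},
  {"linear":[0,-0.09,0],"rotation":[0,0,0],"claw":1},
  {"linear":[0,-0.1,0],"rotation":[0,0,0],"claw":1},
])

```text
t: 8.0
eef_pos: [0.5084, -0.1935, 0.1699]
ee_rot: [-1.573, -0.004, 0.237]
force: [0.8, 0.2, -2.7]
width: 0.0254
```

Run:
```python
from h import *
plan([0.50,0.0,0.22],135)
m=eyes.camera_model('wrist'); p,d=eyes.grab_frame('wrist')
cv2.imwrite('pics/w5.png',p)
p,d=eyes.grab_frame('side'); cv2.imwrite('pics/s5.png',p[100:320,250:420].repeat(3,0).repeat(3,1)[:600])
```

```text
t 8.0 pos [ 0.5084 -0.1935  0.1699] z heading 103.57 w 0.0254 F [ 0.82  0.21 -2.69]
lin [ 0.0374 -0.0504  0.19  ] rot [  0.17 -31.43   0.17]
```

View pics/w5.png

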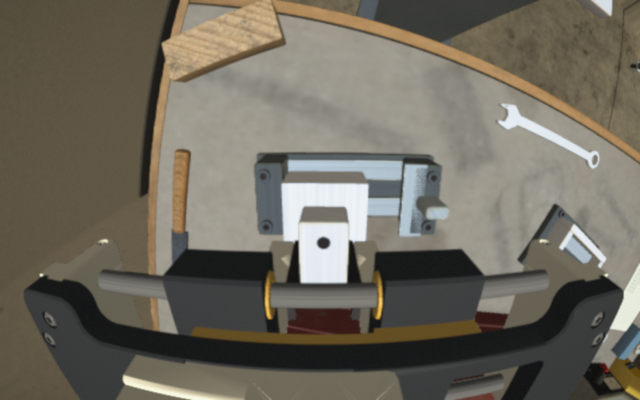

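View pics/s5.png

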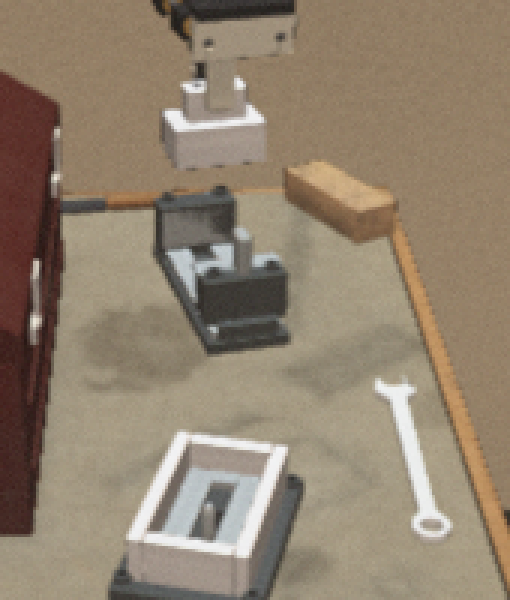

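Both views show the block held level, with the rib up and clear of the vise. In the wrist view the jaw is open at (420,195). I'll carry the block past the jig so the wrist camera can see the nest.

Run:
```python
from h import *
plan([0.51,0.08,0.22],153)
```

```text
t 8.1 pos [ 0.508  -0.1934  0.1686] z heading 103.55 w 0.0258 F [-0.51 -0.19 -2.7 ]
lin [ 0.0662 -0.0516  0.2653] rot [  0.14 -49.45   0.1 ]
```

>>> play_rows([
  {"linear":[0.012,-0.02,0.04],"rotation":[0,-10,0],"claw":1},
  {"linear":[0.025,-0.04,0.095],"rotation":[0,-20,0],"claw":1},
  {"linear":[0.039,-0.0516,0.15],"rotation":[0,-30,0],"claw":1},
  {"linear":[0.052,-0.0516,0.205],"rotation":[0,-40,0],"claw":1},
  {"linear":[0.066,-0.0516,0.265],"rotation":[0,-49.5,0],"claw":1},
])

```text
t: 8.72
eef_pos: [0.5089, 0.0812, 0.2187]
ee_rot: [-1.572, 0.001, 1.106]
force: [2.5, -1.0, -2.7]
width: 0.0254
```

Run:
```python
from h import *
plan([0.54,0.32,0.22],164)
```

```text
t 8.72 pos [0.5089 0.0812 0.2187] z heading 153.34 w 0.0254 F [ 2.51 -1.01 -2.66]
lin [ 0.2273 -0.0016  0.0794] rot [  0.09 -10.66  -0.05]
```

>>> play_rows([
  {"linear":[0.05,0,0.018],"rotation":[0,-2.5,0],"claw":1},
  {"linear":[0.1,0,0.035],"rotation":[0,-5,0],"claw":1},
  {"linear":[0.155,0,0.054],"rotation":[0,-8,0],"claw":1},
  {"linear":[0.205,-0.001,0.072],"rotation":[0,-10.7,0],"claw":1},
  {"linear":[0.227,-0.001,0.079],"rotation":[0,-10.7,0],"claw":1},
])

```text
t: 9.35
eef_pos: [0.5395, 0.3218, 0.2169]
ee_rot: [-1.57, 0.004, 1.294]
force: [0.0, -0.8, -2.4]
width: 0.0255
```

Run:
```python
from h import *
plan([0.519,0.179,0.12],164)
m=eyes.camera_model('wrist'); p,d=eyes.grab_frame('wrist')
cv2.imwrite('pics/w6.png',p); np.savez('w6.npz',p=p,d=d,K=m['intrinsics'],R=m['R'],t=m['t'])
print(readout.get_state()['t'])
```

```text
t 9.35 pos [0.5395 0.3218 0.2169] z heading 164.16 w 0.0255 F [ 0.   -0.8  -2.36]
lin [-0.1426  0.0974 -0.0193] rot [-0.03  0.16 -0.2 ]
9.4
```

View pics/w6.png

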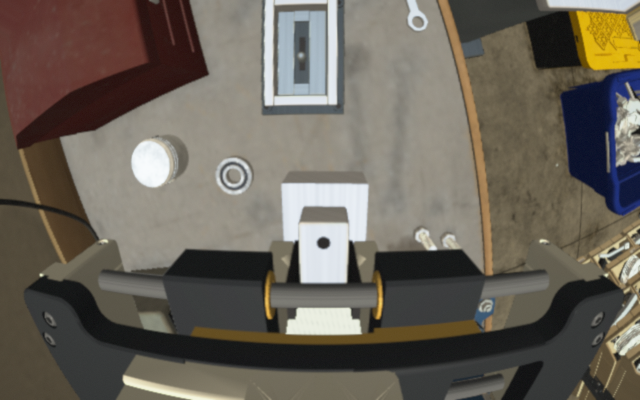

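The nest shows at (302,55), cut off at the top, and the pin is visible at (301,57). I'll move 55 mm closer so the whole nest is in view.

>>> play_rows([
  {"linear":[-0.025,0,-0.004],"rotation":[0,0,0],"claw":1},
  {"linear":[-0.05,0,-0.008],"rotation":[0,0,0],"claw":1},
  {"linear":[-0.05,0,-0.008],"rotation":[0,0,0],"claw":1},
])

```text
t: 9.78
eef_pos: [0.5335, 0.2695, 0.2172]
ee_rot: [-1.57, 0.003, 1.291]
force: [0.9, 0.3, -3.3]
width: 0.0257
```

Run:
```python
from h import *
m=eyes.camera_model('wrist'); p,d=eyes.grab_frame('wrist')
cv2.imwrite('pics/w7.png',p); np.savez('w7.npz',p=p,d=d,K=m['intrinsics'],R=m['R'],t=m['t'])
W=cloud('wrist',d,m)
plan([0.519,0.179,0.12],164)
sel=np.hypot(W[...,0]-.519,W[...,1]-.179)<.11
for lo,hi in [(.041,.052),(.004,.016)]:
    q=W[sel&(W[...,2]>lo)&(W[...,2]<hi)]
    print(lo,len(q),np.median(q[:,2]),cv2.minAreaRect((q[:,:2]*1000).astype(np.float32)))
cv2.imwrite('pics/w7c.png',cv2.resize(p[0:180,220:380],None,fx=3.3,fy=3.3,interpolation=2))
```

```text
t 9.82 pos [0.5339 0.2705 0.2174] z heading 164.0 w 0.0253 F [-0.11 -0.53 -2.1 ]
lin [-0.0918  0.0977 -0.0109] rot [ 0.    0.   -0.15]
0.041 3019 0.04474505659210187 ((522.8687744140625, 174.06292724609375), (121.26451873779297, 78.01950073242188), 74.08473205566406)
0.004 2815 0.0129499808299091 ((522.3909301757812, 173.46755981445312), (143.0741424560547, 97.33763122558594), 73.67234802246094)
```

View pics/w7c.png

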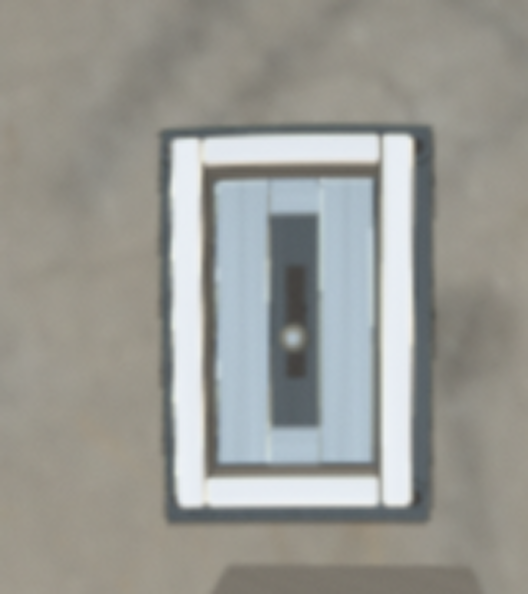

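Run:
```python
from h import *
def meas(n):
    m=eyes.camera_model(n); p,d=eyes.grab_frame(n); W=cloud(n,d,m)
    sel=np.hypot(W[...,0]-.52,W[...,1]-.178)<.11
    t=W[(np.hypot(W[...,0]-.52,W[...,1]-.178)<.16)&(abs(W[...,2])<.008)]
    q=W[sel&(W[...,2]>.041)&(W[...,2]<.052)]
    A=np.c_[t[:,:2]-[.52,.178],np.ones(len(t))]; cf=np.linalg.lstsq(A,t[:,2],rcond=None)[0]
    c,s,a=cv2.minAreaRect((q[:,:2]*1000).astype(np.float32))
    # robust: percentiles in jig axes
    th=np.radians(74); e=np.array([[np.cos(th),np.sin(th)],[-np.sin(th),np.cos(th)]])
    uv=(q[:,:2]-[.52,.178])@e.T
    pc=np.percentile(uv,[1,99],axis=0)
    print(n,len(q),'wallz',np.median(q[:,2]).round(4),np.round(c,1),np.round(s,1),round(a,2),'uv mid',(pc.mean(0)*1000).round(1),'table',cf.round(4))
    return p,d,m
for i in range(3): p,d,m=meas('wrist')
np.savez('w8.npz',p=p,d=d,K=m['intrinsics'],R=m['R'],t=m['t'])
p,d,m=meas('side'); np.savez('side8.npz',p=p,d=d,K=m['intrinsics'],R=m['R'],t=m['t']); cv2.imwrite('pics/side8.png',p)
p,d,m=meas('scene');np.savez('scene8.npz',p=p,d=d,K=m['intrinsics'],R=m['R'],t=m['t']); cv2.imwrite('pics/scene8.png',p)
print(readout.get_state()['t'])
```

```text
wrist 3133 wallz 0.0447 [522.6 173.3] [122.1  78.2] 74.07 uv mid [-3.6 -3.9] table [-0.0018 -0.0011 -0.0009]
wrist 3058 wallz 0.0447 [522.4 173.7] [120.8  77.8] 73.8 uv mid [-3.2 -3.9] table [-0.0017 -0.0012 -0.0009]
wrist 3146 wallz 0.0448 [522.6 174. ] [121.6  77.9] 74.1 uv mid [-3.1 -3.9] table [-0.0018 -0.0011 -0.0009]
side 651 wallz 0.0453 [521.3 177. ] [125.8  77.6] 74.1 uv mid [ 0.3 -1. ] table [-0.0013  0.0003  0.    ]
scene 401 wallz 0.0462 [521.2 177.2] [122.1  83.9] 73.7 uv mid [-0.4 -1.1] table [-0.0003 -0.0011  0.0012]
10.075
```

View pics/side8.png

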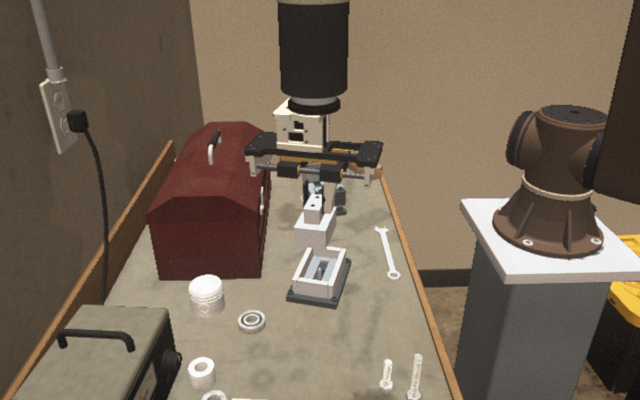

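View pics/scene8.png

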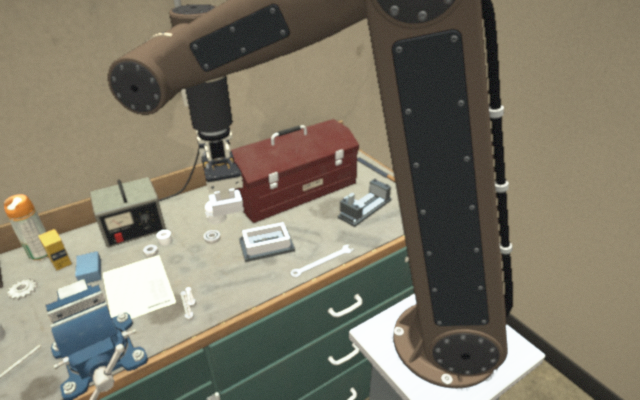

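Run:
```python
from h import *
th=np.radians(74); e=np.array([[np.cos(th),np.sin(th)],[-np.sin(th),np.cos(th)]])
s=readout.get_state(); p=np.array(s['eef_pos']); print(p.round(4))
for f,n in [('w7','wrist'),('w8','wrist'),('side8','side'),('scene8','scene')]:
    z=np.load(f+'.npz'); W=cloud(n,z['d'],dict(intrinsics=z['K'],R=z['R'],t=z['t']))
    uv=(W[...,:2]-p[:2])@e.T; h=W[...,2]-p[2]+.0475
    k0=(abs(uv)<.06).all(-1)
    for nm,lo,hi in [('body',-.003,.036),('ribtop',.055,.068),('shoulder',.028,.040),('side',.004,.028)]:
        k=k0&(h>lo)&(h<hi); q=uv[k]
        if len(q)<8: continue
        print(f,nm,len(q),'h med',np.median(h[k]).round(4),'u',(np.percentile(q[:,0],[2,98])*1000).round(1),'v',(np.percentile(q[:,1],[2,98])*1000).round(1))
```

```text
[0.5342 0.2727 0.2171]
w7 body 4180 h med 0.0329 u [-44.1  -9.4] v [-24.   24.5]
w7 ribtop 3892 h med 0.061 u [-30.6   3.3] v [-24.2  23.6]
w7 shoulder 3463 h med 0.0332 u [-43.9  -9. ] v [-24.1  24.5]
w7 side 689 h med 0.0173 u [-44.2 -43.2] v [-23.4  24.5]
w8 body 4176 h med 0.0332 u [-41.6  -6.9] v [-24.1  24.5]
w8 ribtop 3921 h med 0.0613 u [-28.2   5.7] v [-24.5  23.6]
w8 shoulder 3457 h med 0.0334 u [-41.4  -6.6] v [-24.2  24.4]
w8 side 686 h med 0.0176 u [-41.8 -40.8] v [-23.4  24.3]
side8 body 1119 h med 0.0247 u [-34.8  38. ] v [-21.9  27.7]
side8 ribtop 461 h med 0.0619 u [-21.6  24.5] v [-24.7  29.9]
side8 shoulder 523 h med 0.034 u [-30.7  37.7] v [-22.4  27.2]
side8 side 557 h med 0.0163 u [-35.2  38.2] v [-21.3  27.8]
scene8 body 465 h med 0.0245 u [-37.2  37. ] v [-19.6  30.7]
scene8 ribtop 76 h med 0.0606 u [-23.6  24. ] v [10.5 32.2]
scene8 shoulder 264 h med 0.0349 u [-37.2  36.9] v [-20.6  29.3]
scene8 side 243 h med 0.0163 u [-36.8  36.6] v [22.6 31.1]
```

Run:
```python
from h import *
th=np.radians(74); e=np.array([[np.cos(th),np.sin(th)],[-np.sin(th),np.cos(th)]])
for f,n,off in [('w7','wrist',(-3.3,-3.9)),('w8','wrist',(-3.3,-3.9)),('side0','side',(.3,-1.)),('side8','side',(.3,-1.))]:
    z=np.load(f+'.npz'); W=cloud(n,z['d'],dict(intrinsics=z['K'],R=z['R'],t=z['t']))
    uv=(W[...,:2]-[.52,.178])@e.T*1000-np.array(off)
    for lo,hi in [(.029,.043),(.034,.043)]:
        k=(abs(uv[...,0])<22)&(abs(uv[...,1])<12)&(W[...,2]>lo)&(W[...,2]<hi); q=uv[k]
        print(f,len(q), len(q) and (np.median(q,0).round(1),np.percentile(q,[5,95],axis=0).round(1).tolist(),np.median(W[k][:,2]).round(4)))
    # ray for the pin pixel at z=.038
    if n=='wrist':
        ys,xs=np.where((abs(uv[...,0])<45)&(abs(uv[...,1])<24)); print('nest px',xs.min(),xs.max(),ys.min(),ys.max())
plan([.524,.1768,.12],164)
```

```text
w7 62 (array([ 6.4, -0.1]), [[1.9, -3.6], [10.7, 4.0]], np.float64(0.0345))
w7 37 (array([ 6.4, -0.1]), [[3.0, -2.5], [9.6, 3.0]], np.float64(0.0357))
nest px 287 330 57 136
w8 58 (array([6.3, 0.5]), [[2.4, -3.9], [10.1, 3.7]], np.float64(0.0344))
w8 35 (array([5.8, 0.5]), [[3.5, -2.7], [9.0, 2.7]], np.float64(0.0361))
nest px 288 330 55 134
side0 24 (array([ 6.1, -0.2]), [[2.9, -5.1], [8.9, 4.1]], np.float64(0.0334))
side0 11 (array([ 5.8, -1.1]), [[3.1, -2.9], [8.9, 2.8]], np.float64(0.0365))
side8 24 (array([6.9, 0.1]), [[3.3, -5.1], [10.1, 3.8]], np.float64(0.0341))
side8 12 (array([ 6.8, -0. ]), [[3.1, -2.8], [9.0, 2.3]], np.float64(0.0363))
t 10.07 pos [0.5342 0.2727 0.2171] z heading 164.13 w 0.0253 F [ 0.06  0.32 -2.66]
lin [-0.0948  0.0974 -0.0165] rot [ 0.    0.13 -0.15]
```

The wrist and side cameras agree that the pin stands at about +6 mm along jig x. They also agree on the jig's position relative to the block. Next I'll hover the block over the nest.

>>> play_rows([
  {"linear":[-0.035,0.03,-0.006],"rotation":[0,0,0],"claw":1},
  {"linear":[-0.07,0.06,-0.012],"rotation":[0,0.1,-0.1],"claw":1},
  {"linear":[-0.094,0.09,-0.0165],"rotation":[0,0.1,-0.1],"claw":1},
  {"linear":[-0.094,0.105,-0.0165],"rotation":[0,0.1,-0.1],"claw":1},
  {"linear":[-0.094,0.105,-0.0165],"rotation":[0,0.1,-0.1],"claw":1},
])

```text
t: 10.7
eef_pos: [0.5241, 0.1776, 0.1116]
ee_rot: [-1.57, 0.002, 1.292]
force: [-0.3, 0.3, -2.7]
width: 0.0259
```

Run:
```python
from h import *
plan([.5243,.1778,.11],164)
m=eyes.camera_model('wrist'); p,d=eyes.grab_frame('wrist'); cv2.imwrite('pics/w9.png',p); np.savez('w9.npz',p=p,d=d,K=m['intrinsics'],R=m['R'],t=m['t'])
m2=eyes.camera_model('side'); p2,d2=eyes.grab_frame('side'); cv2.imwrite('pics/s9.png',cv2.resize(p2[170:320,260:380],None,fx=4,fy=4,interpolation=2)); np.savez('side9.npz',p=p2,d=d2,K=m2['intrinsics'],R=m2['R'],t=m2['t'])
plan([.5243,.1778,.11],164)
th=np.radians(74); e=np.array([[np.cos(th),np.sin(th)],[-np.sin(th),np.cos(th)]])
for n,mm,dd in [('wrist',m,d),('side',m2,d2)]:
    W=cloud(n,dd,mm); uv=(W[...,:2]-[.52,.178])@e.T*1000; z=W[...,2]
    k0=(abs(uv[...,0])<75)&(abs(uv[...,1])<55)
    for nm,lo,hi in [('wall',.041,.050),('shoulder',.09,.102),('blockside',.07,.09),('rib',.118,.13),('base',.004,.016)]:
        q=uv[k0&(z>lo)&(z<hi)]
        if len(q)>10: print(n,nm,len(q),'u',np.percentile(q[:,0],[1,99]).round(1),'v',np.percentile(q[:,1],[1,99]).round(1), np.round(cv2.minAreaRect(q.astype(np.float32))[2],1))
```

```text
t 10.7 pos [0.5241 0.1776 0.1116] z heading 164.03 w 0.0259 F [-0.26  0.29 -2.7 ]
lin [ 0.0002  0.0016 -0.0001] rot [-0.05  0.03 -0.13]
t 10.8 pos [0.525  0.1786 0.1132] z heading 164.08 w 0.0256 F [ 0.26  0.05 -3.07]
lin [-0.001   0.0032  0.0005] rot [ 0.06  0.08 -0.01]
wrist wall 3117 u [-64.1  19.2] v [-41.8  34.3] 90.0
wrist shoulder 3443 u [-39.8  -4.3] v [-28.2  21.1] 89.9
wrist blockside 575 u [-40.2 -39. ] v [-27.6  21.1] 89.5
wrist rib 3830 u [-26.7   7.9] v [-30.1  21.8] 42.2
wrist base 2586 u [-74.9  33.3] v [-51.6  44. ] 90.0
side wall 502 u [-59.2  60.8] v [-39.4  36.9] 89.6
side shoulder 410 u [-34.3  40.6] v [-26.3  23.6] 0.4
side blockside 326 u [-35.1  40.7] v [-25.9  23.9] 56.0
side rib 338 u [-21.   27.1] v [-30.4  26. ] 54.1
side base 727 u [-60.  72.] v [-47.5  46.5] 89.8
```

View pics/w9.png

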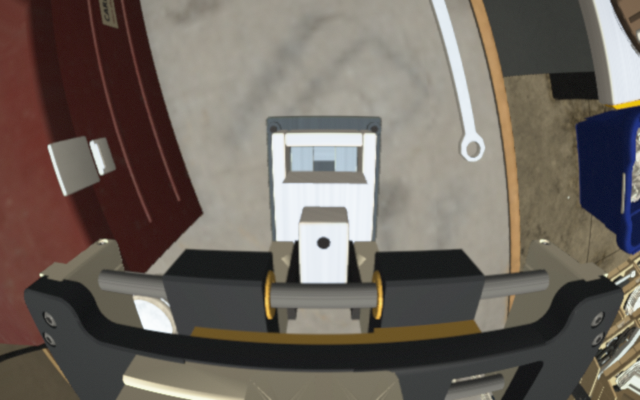

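View pics/s9.png

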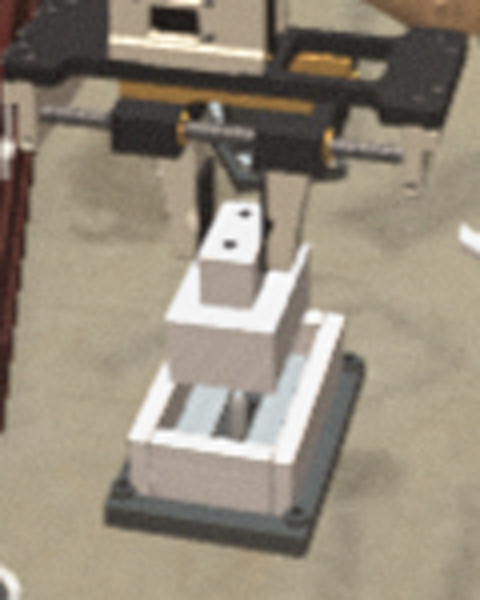

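The block is centred over the nest across its width, with wall and block mid-lines within 0.3 mm in both cameras. It sits about 4–5 mm short of the pin along x. I'll lower it gently.

>>> play_rows([
  {"linear":[0,0.01,0],"rotation":[0,0,0],"claw":1},
  {"linear":[0,0.018,0],"rotation":[0,0,0],"claw":1},
  {"linear":[0,0.022,0],"rotation":[0,0,0],"claw":1},
  {"linear":[0,0.0245,0],"rotation":[0,0,0],"claw":1},
  {"linear":[0,0.0245,0],"rotation":[0,0,0],"claw":1},
])

```text
t: 11.42
eef_pos: [0.5251, 0.1786, 0.0885]
ee_rot: [-1.572, 0.0, 1.293]
force: [0.1, 0.2, -2.9]
width: 0.026
```

```bash
python3 -c "
from h import *
plan([.5243,.1778,.0845],164)"
```

```text
t 11.43 pos [0.5251 0.1786 0.0885] z heading 164.09 w 0.026 F [ 0.06  0.21 -2.89]
lin [-0.0009  0.004   0.0005] rot [ 0.06  0.09 -0.02]
```

>>> play_rows([
  {"linear":[0,0.0015,0],"rotation":[0,0,0],"claw":1},
  {"linear":[0,0.003,0],"rotation":[0,0,0],"claw":1},
  {"linear":[0,0.003,0],"rotation":[0,0,0],"claw":1},
])

```text
t: 11.8
eef_pos: [0.525, 0.1785, 0.0855]
ee_rot: [-1.572, 0.0, 1.293]
force: [-0.3, -0.1, -3.1]
width: 0.0256
```

>>> play_rows([
  {"linear":[0,0.001,0],"rotation":[0,0,0],"claw":1},
  {"linear":[0,0.002,0],"rotation":[0,0,0],"claw":1},
  {"linear":[0,0.002,0],"rotation":[0,0,0],"claw":1},
])

```text
t: 12.18
eef_pos: [0.525, 0.1785, 0.0834]
ee_rot: [-1.572, 0.001, 1.293]
force: [0.5, -0.1, -3.4]
width: 0.0252
```

>>> play_rows([
  {"linear":[0,0.001,0],"rotation":[0,0,0],"claw":1},
  {"linear":[0,0.002,0],"rotation":[0,0,0],"claw":1},
  {"linear":[0,0.002,0],"rotation":[0,0,0],"claw":1},
])

```text
t: 12.55
eef_pos: [0.5253, 0.1788, 0.0816]
ee_rot: [-1.572, -0.0, 1.293]
force: [0.8, 1.8, -2.1]
width: 0.0256
```

>>> play_rows([
  {"linear":[0,0.001,0],"rotation":[0,0,0],"claw":1},
  {"linear":[0,0.001,0],"rotation":[0,0,0],"claw":1},
])

```text
t: 12.8
eef_pos: [0.5256, 0.1791, 0.0807]
ee_rot: [-1.573, -0.001, 1.293]
force: [0.3, 1.1, -1.1]
width: 0.0254
```

```bash
python3 -c "
from h import *
plan([.5243,.1778,.0845],164); print(readout.get_state()['moment'])"
```

```text
t 12.8 pos [0.5256 0.1791 0.0807] z heading 164.09 w 0.0254 F [ 0.34  1.14 -1.07]
lin [-0.0016 -0.0038  0.0009] rot [0.1  0.09 0.04]
[ 0.73202257 -0.13255903  0.0287007 ]
```

There is light contact with a sideways push toward +x: the bore rim is on the pin's taper. I'll slide along +x and lower.

>>> play_rows([
  {"linear":[0.001,0,0],"rotation":[0,0,0],"claw":1},
  {"linear":[0.002,0.0003,0],"rotation":[0,0,0],"claw":1},
  {"linear":[0.003,0.0006,0],"rotation":[0,0,0],"claw":1},
  {"linear":[0.003,0.001,0],"rotation":[0,0,0],"claw":1},
])

```text
t: 13.3
eef_pos: [0.5263, 0.1819, 0.0795]
ee_rot: [-1.572, -0.0, 1.293]
force: [-0.1, 0.0, -2.3]
width: 0.0251
```

```bash
python3 -c "
from h import *
plan([.5243,.1778,.0845],164); print(readout.get_state()['moment'])"
```

```text
t 13.3 pos [0.5263 0.1819 0.0795] z heading 164.09 w 0.0251 F [-0.11  0.02 -2.32]
lin [-0.0045 -0.005   0.0008] rot [0.08 0.09 0.02]
[-0.00918451  0.07657377  0.02122209]
```

>>> play_rows([
  {"linear":[0.0005,0.0015,0],"rotation":[0,0,0],"claw":1},
  {"linear":[0.0005,0.003,0],"rotation":[0,0,0],"claw":1},
  {"linear":[0.0005,0.003,0],"rotation":[0,0,0],"claw":1},
])

```text
t: 13.68
eef_pos: [0.5263, 0.1823, 0.0763]
ee_rot: [-1.572, 0.0, 1.293]
force: [0.5, -0.3, -1.8]
width: 0.0256
```

```bash
python3 -c "
from h import *
plan([.5243,.1778,.0845],164); print(readout.get_state()['moment'])"
```

```text
t 13.68 pos [0.5263 0.1823 0.0763] z heading 164.09 w 0.0256 F [ 0.47 -0.31 -1.79]
lin [-0.0048 -0.0082  0.0007] rot [ 0.07  0.09 -0.  ]
[-0.00457595  0.05122735  0.00408797]
```

Free descent: the bore is over the pin. I'll continue to the seat.

>>> play_rows([
  {"linear":[0,0.0015,0],"rotation":[0,0,0],"claw":1},
  {"linear":[0,0.003,0],"rotation":[0,0,0],"claw":1},
  {"linear":[0,0.004,0],"rotation":[0,0,0],"claw":1},
  {"linear":[0,0.004,0],"rotation":[0,0,0],"claw":1},
])

```text
t: 14.18
eef_pos: [0.5264, 0.1823, 0.0726]
ee_rot: [-1.572, -0.0, 1.293]
force: [-2.5, -0.2, 3.0]
width: 0.0253
```

```bash
python3 -c "
from h import *
plan([.5243,.1778,.0845],164); print(readout.get_state()['moment'])"
```

```text
t 14.18 pos [0.5264 0.1823 0.0726] z heading 164.1 w 0.0253 F [-2.54 -0.21  3.05]
lin [-0.0049 -0.0119  0.0007] rot [0.08 0.1  0.01]
[-0.05289413  0.88508847  0.01505926]
```

Seat contact at tip z of about 72.6 mm, with fz up about 5 N. I'll raise the grip and press home in small steps.

>>> play_rows([
  {"linear":[0,0,0.0004],"rotation":[0,0,0],"claw":1},
  {"linear":[0,0.001,0.0006],"rotation":[0,0,0],"claw":1},
  {"linear":[0,0.002,0.0006],"rotation":[0,0,0],"claw":1},
  {"linear":[0,0.003,0.0006],"rotation":[0,0,0],"claw":1},
  {"linear":[0,0.003,0.0006],"rotation":[0,0,0],"claw":1},
], newtons=60)

```text
t: 14.8
eef_pos: [0.5261, 0.1825, 0.0697]
ee_rot: [-1.573, -0.0, 1.293]
force: [0.4, -2.3, 4.6]
width: 0.0254
```

```bash
python3 -c "
from h import *
plan([.5243,.1778,.0845],164); print(readout.get_state()['moment'])"
```

```text
t 14.8 pos [0.5261 0.1825 0.0697] z heading 164.1 w 0.0254 F [ 0.43 -2.29  4.59]
lin [-0.005  -0.0148  0.0005] rot [0.11 0.1  0.02]
[-1.07348127 -0.27173743  0.00770346]
```

>>> play_rows([
  {"linear":[-0.0008,0,0],"rotation":[0,0,0],"claw":1},
  {"linear":[-0.0008,0.001,0],"rotation":[0,0,0],"claw":1},
  {"linear":[-0.0008,0.002,0],"rotation":[0,0,0],"claw":1},
  {"linear":[-0.0008,0.003,0],"rotation":[0,0,0],"claw":1},
  {"linear":[-0.0008,0.003,0],"rotation":[0,0,0],"claw":1},
])

```text
t: 15.42
eef_pos: [0.5262, 0.1824, 0.0677]
ee_rot: [-1.573, -0.002, 1.294]
force: [-4.9, -0.0, 12.0]
width: 0.0254
```

```bash
python3 -c "
from h import *
plan([.5243,.1778,.0845],164); print(readout.get_state()['moment'])"
```

```text
t 15.43 pos [0.5262 0.1824 0.0677] z heading 164.13 w 0.0254 F [-4.860e+00 -1.000e-02  1.198e+01]
lin [-0.0049 -0.0168  0.0006] rot [0.15 0.13 0.09]
[-0.12436379  1.46800575 -0.0722215 ]
```

```bash
cat > chk.py <<'E'
from h import *
import sys
th=np.radians(74); e=np.array([[np.cos(th),np.sin(th)],[-np.sin(th),np.cos(th)]])
for n in sys.argv[1].split(','):
    m=eyes.camera_model(n); p,d=eyes.grab_frame(n); cv2.imwrite(f'pics/{n}_{sys.argv[2]}.png',p)
    W=cloud(n,d,m); uv=(W[...,:2]-[.52,.178])@e.T*1000; z=W[...,2]
    off=(-3.3,-3.9) if n=='wrist' else (.5,-1.1); uv=uv-np.array(off)
    tb=np.median(z[(abs(z)<.008)&(np.hypot(uv[...,0],uv[...,1])<160)])
    for nm,(a,b,c,dd,lo,hi) in dict(wall=(-61,61,-38,38,.041,.049),shoulder=(-30,44,-23,23,.0495,.064),rib=(-18,30,-11,11,.074,.095)).items():
        k=(uv[...,0]>a)&(uv[...,0]<b)&(uv[...,1]>c)&(uv[...,1]<dd)&(z>lo)&(z<hi)
        q=uv[k]
        if len(q)>10: print(n,nm,len(q),'z',(np.percentile(z[k],[10,50,90])-tb).round(4),'u',np.percentile(q[:,0],[2,98]).round(1),'v',np.percentile(q[:,1],[2,98]).round(1))
plan([.5243,.1778,.0845],164); print(readout.get_state()['moment'].round(2))
E
python3 chk.py wrist,side a; python3 -c "
import cv2;cv2.imwrite('pics/sa.png',cv2.resize(cv2.imread('pics/side_a.png')[170:320,260:380],None,fx=4,fy=4,interpolation=2))"
```

```text
wrist wall 5471 z [0.0445 0.0458 0.0467] u [-60.5   8.8] v [-37.3  37.3]
wrist shoulder 2843 z [0.0535 0.0544 0.0556] u [-29.6   3.6] v [-22.4  22.4]
wrist rib 2601 z [0.0813 0.0822 0.083 ] u [-17.8  15.9] v [-10.6  10.6]
side wall 635 z [0.0426 0.0454 0.0472] u [-56.3  59.7] v [-36.9  37.5]
side shoulder 314 z [0.0523 0.0544 0.0594] u [-3.4 43.3] v [-22.2  22.4]
side rib 188 z [0.079  0.0821 0.0834] u [-16.1  29.6] v [-10.5  10.4]
t 15.53 pos [0.5262 0.1824 0.0677] z heading 164.13 w 0.0255 F [-3.69  0.07 11.88]
lin [-0.0049 -0.0168  0.0006] rot [0.15 0.13 0.09]
[-0.1   1.46 -0.08]
```

View pics/sa.png

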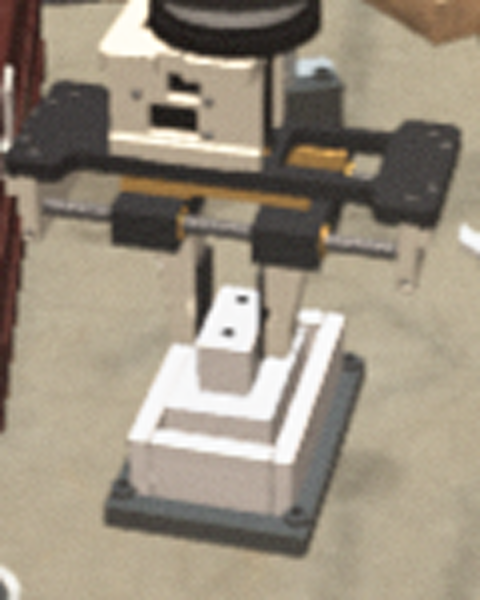

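View pics/wrist_a.png

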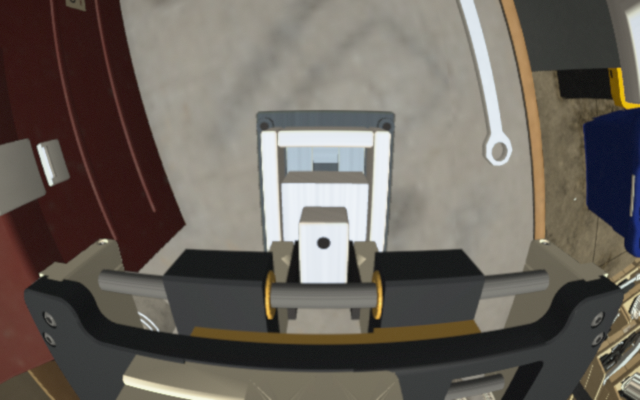

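The pictures show the block deep in the nest at (225,400) of the side crop. Both cameras put the shoulder at 54.4 mm and the rib at 82.1 mm, so the underside is about 20.3 mm up. I'll press 1 mm more to confirm the hard stop.

>>> play_rows([
  {"linear":[0,0.0005,0.0004],"rotation":[0,0,0],"claw":1},
  {"linear":[0,0.001,0.0004],"rotation":[0,0,0],"claw":1},
  {"linear":[0,0.001,0.0004],"rotation":[0,0,0],"claw":1},
  {"linear":[0,0.001,0.0004],"rotation":[0,0,0],"claw":1},
])

```text
t: 16.02
eef_pos: [0.5261, 0.1825, 0.0676]
ee_rot: [-1.574, -0.002, 1.294]
force: [-2.5, -2.1, 12.5]
width: 0.0257
```

```bash
python3 chk.py wrist,side b
```

```text
wrist wall 5500 z [0.0445 0.0457 0.0467] u [-60.5   8.7] v [-37.3  37.3]
wrist shoulder 2866 z [0.0535 0.0544 0.0556] u [-29.6   3.8] v [-22.4  22.4]
wrist rib 2602 z [0.0813 0.0822 0.083 ] u [-17.8  16. ] v [-10.5  10.5]
side wall 634 z [0.0428 0.0455 0.0471] u [-57.4  59.8] v [-36.7  37.6]
side shoulder 322 z [0.0526 0.0544 0.0601] u [-2.9 43.5] v [-22.4  22.2]
side rib 185 z [0.0786 0.0821 0.0833] u [-15.9  29.8] v [-10.8  10.6]
t 16.12 pos [0.5261 0.1825 0.0676] z heading 164.15 w 0.0256 F [-2.9  -3.27 12.85]
lin [-0.005  -0.0169  0.0004] rot [0.2  0.15 0.11]
[-1.14  0.93 -0.05]
```

>>> play_rows([
  {"linear":[0,0.001,0],"rotation":[0,0,0],"claw":1},
  {"linear":[0,0.002,0],"rotation":[0,0,0],"claw":1},
  {"linear":[0,0.002,0],"rotation":[0,0,0],"claw":1},
  {"linear":[0,0.002,0],"rotation":[0,0,0],"claw":1},
])

```text
t: 16.62
eef_pos: [0.5262, 0.1825, 0.0675]
ee_rot: [-1.575, -0.002, 1.295]
force: [-7.6, -2.5, 21.7]
width: 0.0257
```

```bash
python3 chk.py wrist,side c
python3 - <<'E'
from h import *
z=np.load('w3.npz')
m=eyes.camera_model('side')
p=cv2.imread('pics/side_c.png'); cv2.imwrite('pics/sc.png',cv2.resize(p[130:340,230:420],None,fx=2.8,fy=2.8,interpolation=2))
E
```

```text
wrist wall 5501 z [0.0445 0.0458 0.0467] u [-60.4   8.8] v [-37.2  37.3]
wrist shoulder 2874 z [0.0534 0.0543 0.0555] u [-29.6   3.9] v [-22.4  22.4]
wrist rib 2624 z [0.0811 0.0821 0.0829] u [-17.8  16. ] v [-10.6  10.5]
side wall 638 z [0.0426 0.0454 0.047 ] u [-55.3  59.8] v [-36.8  37.6]
side shoulder 317 z [0.0522 0.0543 0.0596] u [-4.2 43.6] v [-22.1  22.6]
side rib 174 z [0.0797 0.0819 0.0831] u [-15.6  29.6] v [-10.6  10. ]
t 16.73 pos [0.5262 0.1826 0.0675] z heading 164.19 w 0.0256 F [-7.24 -3.94 23.26]
lin [-0.0051 -0.017   0.0005] rot [0.24 0.19 0.13]
[-1.15  2.85 -0.11]
```

View pics/sc.png

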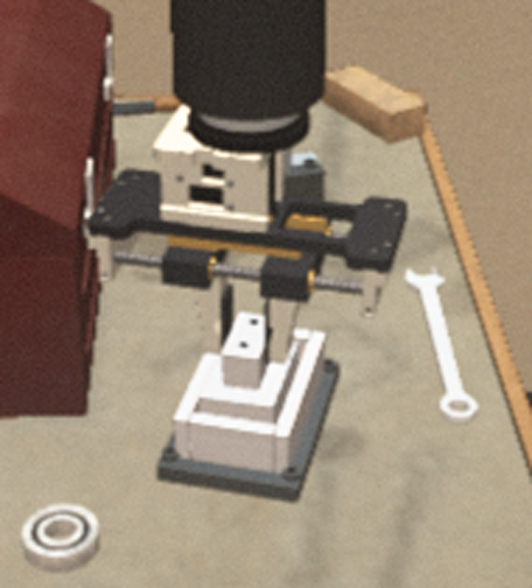

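Another 10 N moved it only 0.1 mm, so the block is on the hard stop. It is upright and still gripped, and the bystanders haven't moved. I'm handing the job in.

```bash
python3 -c "
from h import *
print(job.job_done())"
```

```text
the job is handed in; nothing more can be done
None
```

I handed the job in at about 16.7 s of the 54 s, with the block pressed home in the jig and still held. No verdict was reported.

**What I did:**
- Pinched the tab and slid the jaw about 36 mm open.
- Gripped the rib and lifted the block out.
- Lowered it into the nest, slid it about 3 mm over the pin and let it drop on.
- Pressed it down to the hard stop.

**Last checks:**
- **Height:** both cameras put the shoulder at about 54.3 mm and the rib at about 82 mm, so the underside is about 20.3 mm above the worktop. The arm's own reading gives about 20.0 mm.
- **Hard stop:** another 10 N of push moved the block only 0.1 mm. The final push was about 23 N, with the finger width steady at 25.6 mm.
- **Bystanders:** the spanner, bearing and wood block look unmoved in the last picture; I did not measure them.

**What disagreed or was not checked:**
- **Block orientation:** the block stood turned 90° from the description, with its 76 mm side across the vise. I turned the gripper to match and put the 76 mm side along the jig's x.
- **Camera offset:** the wrist camera and the fixed cameras put the jig about 3 mm apart. The offset across the nest was the same for the held block, so I aligned the block to the jig within each picture.
- **Side force:** about 7 N of sideways force remained at the end, probably the bore against the pin.
- **Vise jaw:** I last measured it before lifting the block, and only glimpsed it in pictures afterwards.

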